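# Index the modeller's mitre guide one hole to the left

## Robot

A 6-joint arm with a two-finger parallel gripper is mounted at the origin on the work surface. World frame = base frame: x ahead of the robot, y to its left, z up, the work surface at z = 0. Lengths are in m, angles in degrees, forces in N, time in s.
With the tool pointing down it reaches from about 0.35 to 0.875 m from the base axis. Payload 4.2 kg.
Tool frame: the origin (TCP) lies on the centre line of the jaws, within the pads' length; the fingertips stand 19 mm ahead of it and the grasp point (between the pads) is the TCP; z points along the fingers, y is the line along which they close (so a half turn about z gives the same grasp; the last joint's range is limited). The gripper opens to 87 mm and grips with 3 to 60 N. Pads are 19 mm wide; open, the fingers measure 117 mm over their backs; the gripper's body (75 mm by 190 mm) begins 51 mm behind the grasp point.
Start: joints at [88.9, 22.042, 0.453, 0, -68.411, -14.817], TCP at [0.171, 0.601, 0.242] pointing down, gripper open.
Joint ranges: [-179.83, 179.83], [-69.29, 118.12], [-61.27, 80.66], [-181.25, 117.63], [-171.15, -9.14], [-177.46, 177.46]. Speed limits (degrees/s): [159.86, 159.86, 180, 180, 180, 180].

## Interface

Orientations are given as a 3x3 rotation matrix whose columns are the frame's x, y, z axes.
In Python, from station import sense, capture, finish_job, search_frame, masks_of gives the robot as it stands.
- The arm moves only by the tool drive_tool, never from a script. Its argument "rows" is a list of rows, each a list of 7 numbers: the opening in per cent of the stroke, from 0 (shut) to 100 (fully open), then the shift along the world's x, y, z in mm, then the turn, a rotation vector about the world's x, y, z in rad. In form: [[fingers, dx, dy, dz, wx, wy, wz], ...]. A call has 1 to 5 rows; each row shifts and turns the commanded pose from where the row before left it; what a row does not reach is not made up. A row lasts 1/12 s, in which the tool goes at most 41.7 mm and 7.16 degrees, less where a joint would pass 70% of its speed; a pose out of reach is approached as far as the arm can. A call is refused whole if a number of a shift passes 41.7 or a number of a turn 0.125, either way. A call with a gripper value outside its range is refused whole. The fingers move at their own pace and stop on an object; the grip force is fixed at half the most. Time passes only in rows, so rows that do not move let the fingers close. It gives the time, the measured TCP pose, the force, the opening and the grip force at its end, in the units of the state.
- sense(): the state, without advancing time (a new reading comes with each control period).
- capture(name): name is "scene" or "top" or "wrist"; returns a dict with "frame" (400x640x3 uint8, red, green, blue), "z_map" (400x640 float32, m along the optical axis (not along the pixel's ray), 0 where there is no reading), "fx", "fy", "cx", "cy" (pixels), "R" (3x3) and "t" (3): a world point X has camera coordinates R X + t; the wrist camera has in their place "T_tool_cam" (4x4, takes a point from camera to tool coordinates, whose origin is the TCP and whose axes are the flange's). Camera axes: x right, y down, z forward; pixel columns grow to the right and rows downward; lengths in m; the calibration is good to about 2 mm. A picture is of the moment at which its call begins: read the wrist's pose just before it.
- finish_job(): hands the job in; it is judged then, once.
Trained networks look in a picture, given as the dict that the camera call returned (one of the last four; its "shot" number tells which), for a name from the list of things; names that differ only in an ending like _2 or _b are one class to them, and where a whole thing is asked for, a point or a joint stands for the part that bears it (a point fixed in the world has none). Each returns a list of dicts, best first, with "p" (0 to 1); they miss things now and then, are a little off and sometimes report something else, mostly with a low value. They report only what shows in the picture. A call takes as long as a camera call.
- search_frame(label, picture): "xy" ([column, row] in pixels, amid what is visible of it).
- masks_of(label, picture): "region" (400x640 bool, what is visible of it) and "xy" ([column, row] in pixels, amid what is visible of it).
The state is a dict: "time_s": time; "joints": joint angles; "joint_velocities": joint speeds; "effort": joint torques, N m; "tcp_pos": TCP position; "ee_rot": TCP orientation; "wrist_force": force on the tool from outside, world axes, zero at the start; "moment": the same for the moment, N m; "gripper_width": opening from 0.0 (shut) to 1.0 (fully open); "gripper_force": force on a finger pad.
Only numpy, scipy, OpenCV 4.12 (cv2) and the standard library are available. Lean on these libraries where they do the work, as an engineer would, in place of code of your own. Each camera call takes 0.05 s, during which the arm holds its last target. There are 200 camera calls.

## Task

The swinging arm of the mitre guide is pinned square; set it for a 15 degree mitre: hook a fingertip into the red ring at its front end, lift the spring pin clear, swing the arm one hole to the left (left as seen from the robot's base) and let the pin drop fully home in that hole, then take the finger out of the ring. Only hook the ring, never pinch or wrench it, and do not let the arm get more than halfway to the hole beyond, or to the one on the right. Leave the razor saw, paint jar, brush cup and model truck where they are.

Things in the scene. Friction and masses are not known exactly. Their poses are not given: they have to be found in the camera images.
- mitre_base: Bench mitre guide, screwed down: blue casting, bed 130 x 344 mm, top at 61 mm, fence to 96 mm; in front a steel index plate (top at 34 mm, out to 192 mm from the pivot) with 7 round holes 15 degrees apart on a 165 mm radius. Origin: on the bench below the arm's pivot; x to the back (square to the fence), y left along the fence, z up. Square hole at x = -165 mm, y = 0
- saw_arm (a joint): Arm angle about the vertical pivot, rad: 0 = square (front end to -x of the base, where it starts pinned), positive = front end to the left (+y). Holes every 0.262 from -0.785 to 0.785. Bar 30 mm wide, top 49 mm above the bench; two brass slotted uprights 40 mm either side of the pivot, 118 mm high. Turns stiffly (0.2 N m, 1.2 N at the ring) and stays where left
- index_pin (a joint): Lift of the 8 mm spring pin, m: 0 = home, 9 mm deep in the hole; from 0.0095 it is clear of the plate; stop at 0.018. It slides vertically in the arm, 165 mm from the pivot. Spring pulls down 4.5 N at 0, 7.5 N at 0.010, 10 N at the stop. Let go between holes it rests on the plate at about 0.009 and drops once over a hole (9.5 mm wide)
- pull_ring: Red upright ring fixed on the pin: bar 5 mm thick, inside diameter 44 mm, outside 54. Origin: its centre, 98.5 mm above the bench with the pin home; x is the ring's axis and points at the pivot, y left, z up. It stands crosswise to the arm: a fingertip leaning 30 to 45 degrees, point towards the pivot, enters it from the front. Below it the pin's sleeve, 25 mm across, top at 66 mm
- next_hole (a point): Centre of the hole to go to, at the top face of the index plate, 34 mm above the bench
- razor_saw: Bystander: razor saw lying flat, 250 mm long, 44 mm wide, wooden handle 22 mm thick towards its -x, origin on the bench where handle and blade meet
- paint_jar: Bystander: glass paint jar with red cap, 42 mm across, 48 mm high, origin at the centre of its underside
- brush_cup: Bystander: white cup with five brushes in it, 72 mm across, 190 mm high over the brushes, origin at the centre of its underside
- model_truck: Bystander: plastic model truck 120 x 48 x 57 mm, yellow cab towards its -x, origin on the bench under its middle

How it is judged (in metres and radians):
On the way:
1. The pin is lifted clear of the square hole by a finger in the ring, the arm still square (value of joint index_pin above 0.0085 m and value of joint saw_arm between -0.12 and 0.12 rad and contact force between the fingers and pull_ring above 1 N), for 0.1 s.
At the end, for the whole second after the job is handed in: The arm rests at the next hole to the left (0.262 rad within 0.025), the pin is home in it (lift under 2 mm), and the finger is out of the ring (value of joint saw_arm between 0.237 and 0.287 rad and value of joint index_pin below 0.002 m and velocity of joint saw_arm between -0.02 and 0.02 rad/s); the robot touches nothing.
It fails at once if The ring was pinched or wrenched (more than 35 N between fingers and ring) (contact force between the fingers and pull_ring above 35 N).
It fails at once if The arm ran more than halfway on to the hole beyond (value of joint saw_arm above 0.393 rad).
It fails at once if The arm was swung to the right, more than halfway to the hole there (value of joint saw_arm below -0.131 rad).
It fails at once if A bystander was moved or lifted (over 20 mm) (distance of any of razor_saw, paint_jar, brush_cup, model_truck from where it was at the start of the episode above 0.02 m).
It also fails if it takes over 48 s, if anything falls off the work surface, if the arm or the gripper's body presses on something with over 40 N, if the wrist force passes 120 N, or if a joint passes its speed limit or range.

## Working session

There is one attempt and no reset: what is moved stays moved. The work goes in short steps, Python scripts to look and compute and a tool call to move; the robot and the scene stay as the last step left them, time stands still between calls to the robot, and variables do not carry over. Pictures are saved under pics/ and viewed, at most 10 in all, crops included, and the job is handed in when it is done.

Besides the shell and the picture viewer there is one more tool, called after ">>>" as name([rows], argument=value, ...), one row to a line, values as JSON. drive_tool: Moves the arm, as the interface text tells. Its arguments: {"type":"object","properties":{"rows":{"type":"array"}},"required":["rows"]}

```bash
mkdir -p pics; cat > h.py <<'E'
import numpy as np, cv2
from station import *
def pts(p,m,tool=None):
    v,u=np.nonzero(m&(p["z_map"]>0)); z=p["z_map"][v,u]
    c=np.c_[(u-p["cx"])/p["fx"]*z,(v-p["cy"])/p["fy"]*z,z]
    if tool is None: return (c-p["t"])@p["R"]
    T=p["T_tool_cam"]; q=c@T[:3,:3].T+T[:3,3]
    return q@np.array(tool["ee_rot"]).T+np.array(tool["tcp_pos"])
E
python3 - <<'E'
from h import *
s=sense();print(s["tcp_pos"],s["ee_rot"],s["gripper_width"])
ims=[]
for n in("scene","top"):
    p=capture(n);ims.append(p["frame"])
    for l in("pull_ring","saw_arm","mitre_base","razor_saw","paint_jar","brush_cup","model_truck"):
        for d in masks_of(l,p)[:1]:
            q=pts(p,d["region"]);print(n,l,round(d["p"],2),np.round(d["xy"]),len(q),np.round(np.median(q,0),3),np.round(np.percentile(q,3,axis=0),3),np.round(np.percentile(q,97,axis=0),3))
    cv2.imwrite(f"pics/{n}.png",p["frame"][:,:,::-1])
E
```

```text
[0.17120736 0.60049728 0.24043658] [[ 9.61605066e-01 -2.74436475e-01 -5.64219291e-04]
 [-2.74437052e-01 -9.61602719e-01 -2.12478744e-03]
 [ 4.05643710e-05  2.19804905e-03 -9.99997583e-01]] 0.9995450912849894
scene pull_ring 0.47 [303. 169.] 133 [ 0.589 -0.036  0.091] [ 0.505 -0.091 -0.001] [ 0.593 -0.005  0.126]
scene saw_arm 0.76 [275. 231.] 2002 [ 0.733 -0.019  0.062] [ 0.588 -0.059  0.046] [0.8   0.019 0.116]
scene razor_saw 0.58 [196. 196.] 1080 [ 0.7   -0.267  0.008] [ 0.557 -0.29   0.003] [ 0.782 -0.235  0.023]
scene paint_jar 0.71 [386. 245.] 1213 [0.646 0.223 0.043] [0.587 0.193 0.013] [0.696 0.25  0.058]
scene brush_cup 0.83 [435. 217.] 1498 [0.553 0.299 0.073] [0.511 0.266 0.008] [0.577 0.329 0.171]
scene model_truck 0.86 [388. 247.] 1282 [0.644 0.222 0.043] [0.581 0.191 0.001] [0.696 0.25  0.058]
top pull_ring 0.59 [353. 210.] 20 [ 0.587 -0.04   0.119] [ 0.585 -0.049  0.099] [ 0.59  -0.007  0.126]
top saw_arm 0.62 [356. 152.] 2186 [ 0.733 -0.023  0.061] [ 0.573 -0.06   0.046] [0.794 0.023 0.118]
top mitre_base 0.61 [352. 154.] 12159 [ 0.723 -0.021  0.06 ] [ 0.579 -0.174  0.009] [0.82  0.139 0.096]
top razor_saw 0.66 [453. 174.] 1369 [ 0.694 -0.269  0.008] [ 0.551 -0.294  0.003] [ 0.784 -0.235  0.023]
top paint_jar 0.56 [259. 261.] 263 [0.466 0.192 0.047] [0.447 0.175 0.011] [0.482 0.211 0.051]
top brush_cup 0.92 [213. 230.] 927 [0.541 0.3   0.062] [0.51  0.263 0.002] [0.572 0.33  0.166]
top model_truck 0.81 [252. 193.] 939 [0.637 0.218 0.043] [0.583 0.192 0.017] [0.689 0.243 0.059]
```

View pics/scene.png

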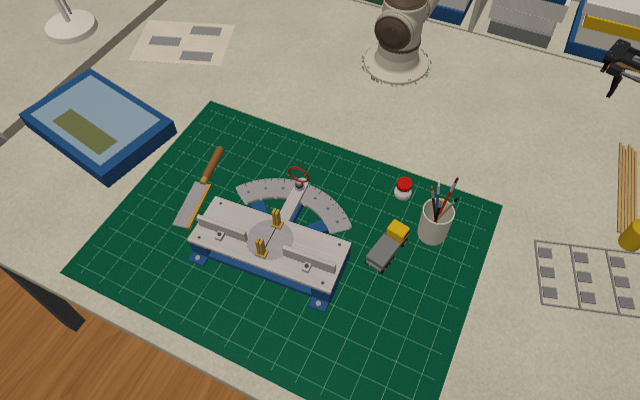

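View pics/top.png

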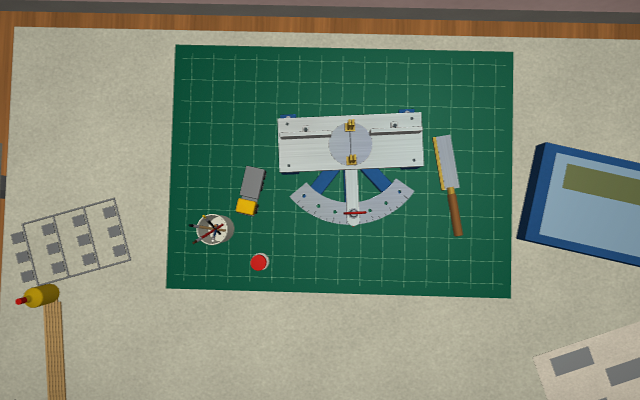

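```bash
python3 - <<'E'
from h import *
for n in("scene","top"):
    p=capture(n)
    f=p["frame"].astype(int); red=(f[...,0]>120)&(f[...,1]<70)&(f[...,2]<70)
    q=pts(p,red); k=(abs(q[:,0]-.585)<.06)&(abs(q[:,1]+.035)<.06)&(q[:,2]>.05); q=q[k]
    print(n,len(q),q.min(0).round(3),q.max(0).round(3),q.mean(0).round(3))
    # y-x fit line
    if len(q)>5: print(np.polyfit(q[:,1],q[:,0],1))
    # uprights: z>0.105
    a=pts(p,np.ones((400,640),bool)); 
    t=a[(a[:,2]>.110)&(a[:,2]<.124)&(a[:,0]>.65)&(a[:,0]<.85)&(abs(a[:,1])<.15)]
    for lo,hi in((.65,.735),(.735,.85)):
        w=t[(t[:,0]>lo)&(t[:,0]<hi)]; print(len(w),w.mean(0).round(4) if len(w) else '')
    # fence: 0.09-0.1
    w=a[(a[:,2]>.092)&(a[:,2]<.1)&(a[:,0]>.68)&(a[:,0]<.9)&(abs(a[:,1])<.25)]
    print('fence',len(w),w.min(0).round(3),w.max(0).round(3),np.polyfit(w[:,1],w[:,0],1))
E
```

```text
scene 59 [ 0.585 -0.053  0.07 ] [ 0.594 -0.006  0.128] [ 0.59  -0.03   0.103]
[-0.06072429  0.58804963]
51 [ 0.7146 -0.0199  0.116 ]
51 [ 0.7939 -0.0151  0.1165]
fence 538 [ 0.711 -0.181  0.092] [0.801 0.147 0.1  ] [-0.06673111  0.77479299]
top 31 [ 0.586 -0.053  0.112] [ 0.591 -0.012  0.128] [ 0.588 -0.03   0.123]
[-0.06875101  0.58560546]
37 [ 0.7126 -0.0216  0.1172]
39 [ 0.7919 -0.0154  0.117 ]
fence 458 [ 0.706 -0.18   0.092] [0.796 0.145 0.1  ] [-0.06758639  0.77302004]
```

The ring is at about (300,172) in the scene view and (354,212) in the top view, square to the arm. The bystanders are well clear of the ring, and the pivot is near (0.753, -0.018) with the base yawed about 0.067 rad. I'll move there with the tool high, then lean it.

>>> drive_tool([
  [100,18,-34,4,0,0,0.044],
  [100,18,-34,4,0,0,0.044],
  [100,18,-34,4,0,0,0.044],
  [100,18,-34,4,0,0,0.044],
  [100,18,-34,4,0,0,0.042],
])

```text
time_s: 1.32
tcp_pos: [0.2619, 0.4294, 0.2618]
ee_rot: [[0.998, -0.057, 0.0], [-0.057, -0.998, 0.0], [0.0, -0.0, -1.0]]
wrist_force: [1.2, 0.3, -0.2]
gripper_width: 0.999
gripper_force: 0.0
```

>>> drive_tool([
  [100,18,-34,0,0,0,0],
  [100,18,-34,0,0,0,0],
  [100,18,-34,0,0,0,0],
  [100,18,-34,0,0,0,0],
  [100,18,-34,0,0,0,0],
])

```text
time_s: 1.73
tcp_pos: [0.3518, 0.2592, 0.262]
ee_rot: [[0.998, -0.059, 0.001], [-0.059, -0.998, 0.001], [0.001, -0.001, -1.0]]
wrist_force: [0.5, 0.5, 0.2]
gripper_width: 1.003
gripper_force: 0.0
```

>>> drive_tool([
  [100,18,-34,0,0,0,0],
  [100,18,-34,0,0,0,0],
  [100,18,-34,0,0,0,0],
  [100,18,-34,0,0,0,0],
  [100,18,-34,0,0,0,0],
])

```text
time_s: 2.15
tcp_pos: [0.4419, 0.0892, 0.2621]
ee_rot: [[0.998, -0.059, 0.001], [-0.059, -0.998, 0.001], [0.001, -0.001, -1.0]]
wrist_force: [0.9, 1.6, -0.1]
gripper_width: 1.001
gripper_force: 0.0
```

>>> drive_tool([
  [100,16,-34,0,-0.006,-0.105,0],
  [100,16,-34,0,-0.006,-0.105,0],
  [100,16,-34,0,-0.006,-0.105,0],
  [100,16,-34,0,-0.006,-0.105,0],
  [100,16,-32,0,-0.006,-0.105,0],
])

```text
time_s: 2.57
tcp_pos: [0.5219, -0.0781, 0.2631]
ee_rot: [[0.86, -0.058, 0.508], [-0.051, -0.998, -0.028], [0.508, -0.002, -0.861]]
wrist_force: [1.3, -1.1, -0.0]
gripper_width: 0.997
gripper_force: 0.0
```

>>> drive_tool([
  [100,0,0,-5,-0.006,-0.104,0],
  [100,0,0,-5,-0.006,-0.104,0],
  [100,0,0,0,0,0,0],
  [100,0,0,0,0,0,0],
])

```text
time_s: 2.9
tcp_pos: [0.525, -0.093, 0.2717]
ee_rot: [[0.801, -0.081, 0.593], [-0.056, -0.997, -0.062], [0.596, 0.016, -0.803]]
wrist_force: [1.3, -0.4, 0.2]
gripper_width: 1.001
gripper_force: 0.0
```

```bash
python3 - <<'E'
from h import *
s=sense();R=np.array(s["ee_rot"]);print(s["tcp_pos"].round(4),R.round(3),s["joints"],s["wrist_force"])
print("finger tips",(s["tcp_pos"]+.019*R[:,2]-.051*R[:,1]).round(4))
p=capture("wrist");cv2.imwrite("pics/w1.png",p["frame"][:,:,::-1])
f=p["frame"].astype(int); red=(f[...,0]>110)&(f[...,1]<70)&(f[...,2]<70)
q=pts(p,red,s); q=q[(abs(q[:,0]-.588)<.06)&(abs(q[:,1]+.03)<.06)&(q[:,2]>.06)&(q[:,2]<.14)]
if len(q): print(len(q),q.min(0).round(4),q.max(0).round(4),q.mean(0).round(4))
E
```

```text
[ 0.525  -0.093   0.2717] [[ 0.801 -0.081  0.593]
 [-0.056 -0.997 -0.062]
 [ 0.596  0.016 -0.803]] [  7.65494732  -3.23808327 -47.77953491  40.31160871 -12.51051917
  40.96164751] [ 1.33680821 -0.42192403  0.19535156]
finger tips [ 0.5405 -0.0434  0.2557]
237 [ 0.586  -0.0572  0.0748] [ 0.5924 -0.0105  0.1271] [ 0.5892 -0.0343  0.1037]
```

View pics/w1.png

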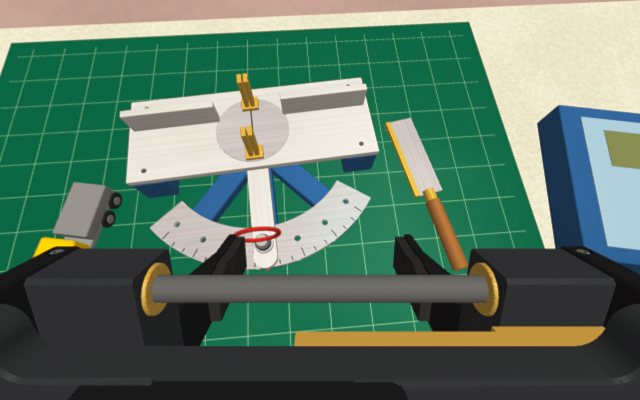

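Ring, sleeve and plate are as expected, with the ring at about (255,234) in the wrist view. The 42° lean runs into the joint 5 limit, so I'll use about 34° and lower.

>>> drive_tool([
  [100,4,3,-10,0,0.04,0.02],
  [100,4,3,-27,0,0,0.02],
  [100,4,3,-27,0,0,0],
  [100,4,2,-27,0,0,0],
  [100,5,2,-27,0,0,0],
])

```text
time_s: 3.37
tcp_pos: [0.5528, -0.0891, 0.1923]
ee_rot: [[0.857, -0.02, 0.514], [-0.022, -1.0, -0.002], [0.514, -0.009, -0.858]]
wrist_force: [1.7, -0.3, 1.1]
gripper_width: 1.002
gripper_force: 0.0
```

```bash
cat > st.py <<'E'
from h import *
s=sense();R=np.array(s["ee_rot"]);print("tcp",(s["tcp_pos"]*1000).round(1),"\n",R.round(3),s["joints"].round(1),s["wrist_force"].round(1))
print("lean",np.degrees(np.arccos(-R[2,2])).round(1),"finger tip",((s["tcp_pos"]+.019*R[:,2]-.051*R[:,1])*1000).round(1))
E
python3 st.py
```

```text
tcp [552.8 -89.1 192.3] 
 [[ 0.857 -0.02   0.514]
 [-0.022 -1.    -0.002]
 [ 0.514 -0.009 -0.858]] [  7.8   6.9 -44.1  26.6  -9.3  55.7] [ 1.7 -0.3  1.1]
lean 30.9 finger tip [563.6 -38.2 176.5]
```

>>> drive_tool([
  [100,0,0,0,0,0,0.085],
  [100,0,0,0,0,0,0.085],
  [100,0,0,0,0,0,0.085],
  [100,0,0,0,0.011,-0.043,0],
  [100,0,0,0,0.011,-0.043,0],
])

```text
time_s: 3.78
tcp_pos: [0.5548, -0.0979, 0.1954]
ee_rot: [[0.805, 0.101, 0.585], [0.076, -0.995, 0.068], [0.589, -0.01, -0.808]]
wrist_force: [-0.6, -0.2, -0.3]
gripper_width: 0.999
gripper_force: 0.0
```

>>> drive_tool([
  [100,0,0,0,0.011,-0.043,0],
  [100,0,0,0,0,0,0],
  [100,0,0,0,0,0,0],
])

```text
time_s: 4.03
tcp_pos: [0.5537, -0.1006, 0.1957]
ee_rot: [[0.782, 0.104, 0.615], [0.07, -0.994, 0.079], [0.619, -0.019, -0.785]]
wrist_force: [-0.5, 0.1, -0.3]
gripper_width: 1.0
gripper_force: 0.0
```

```bash
python3 st.py
```

```text
tcp [ 553.7 -100.6  195.7] 
 [[ 0.782  0.104  0.615]
 [ 0.07  -0.994  0.079]
 [ 0.619 -0.019 -0.785]] [  5.4   6.8 -35.7  -7.4  -9.3  97. ] [-0.5  0.1 -0.3]
lean 38.3 finger tip [560.1 -48.3 181.8]
```

```bash
cat > kin.py <<'E'
import numpy as np
from scipy.optimize import least_squares
D=[([88.9,22.042,.453],[.1712,.6005,.2404],[-.0006,-.0021,-1]),
([7.65494732,-3.23808327,-47.77953491],[.525,-.093,.2717],[.593,-.062,-.803]),
([7.8,6.9,-44.1],[.5528,-.0891,.1923],[.514,-.002,-.858]),
([5.4,6.8,-35.7],[.5537,-.1006,.1957],[.615,.079,-.785])]
A=[];B=[];L=[]
for q,x,d in D:
    q=np.radians(q);p=q[1]-q[2];u=np.array([np.cos(q[0]),np.sin(q[0]),0]);n=np.array([-u[1],u[0],0])
    A+=[[1,0,np.sin(q[1]),np.cos(p),u@d],[0,1,np.cos(q[1]),-np.sin(p),d[2]]];B+=[u@x,x[2]];L.append((n@x,n@d))
A=np.array(A);B=np.array(B)
k,res,rk,sv=np.linalg.lstsq(A,B,rcond=None)
r0,h,a,b,t=k
off=np.mean([l-t*m for l,m in L])
def ik(x,lean,az):
    d=np.array([np.sin(lean)*np.cos(az),np.sin(lean)*np.sin(az),-np.cos(lean)]);W=np.array(x)-t*d
    R=np.hypot(W[0],W[1]);q1=np.arctan2(W[1],W[0])-np.arcsin(off/R)
    r=np.sqrt(R*R-off*off)-r0;z=W[2]-h
    D2=r*r+z*z;el=np.arctan2(z,r);c=np.arccos((a*a+D2-b*b)/(2*a*np.sqrt(D2)))
    q2=np.pi/2-el-c
    p=-np.arctan2(z-a*np.cos(q2),r-a*np.sin(q2))
    f=np.array([np.cos(p)*np.cos(q1),np.cos(p)*np.sin(q1),-np.sin(p)])
    return np.degrees([q1,q2,q2-p,p,np.arccos(f@d)]).round(1)
if __name__=="__main__":
    print("r0 h a b t",k.round(4),"off",[round(l-t*m,4) for l,m in L],"resid",(A@k-B).round(4))
    for lean in(30,38,45):
        for az in(-20,-12,0,10,25):
            dd=np.radians([lean,az]);print(lean,az,ik([.546,-.08,.154],*dd),ik([.579,-.082,.104],*dd),ik([.582,-.04,.115],*dd))
E
python3 kin.py
```

```text
r0 h a b t [0.4123 0.1227 0.213  0.1199 0.0353] off [np.float64(-0.1597), np.float64(-0.1571), np.float64(-0.1608), np.float64(-0.153)] resid [-0.      0.0004 -0.0017 -0.0487 -0.0043  0.0185  0.006   0.0299]
30 -20 [  9.2  31.9 -64.9  96.7  36. ] [  8.4  54.1 -55.2 109.3  47.8] [ 12.7  49.3 -55.1 104.4  42.7]
30 -12 [  8.9  31.9 -65.   97.   36.6] [  8.2  54.1 -55.4 109.6  48.8] [ 12.5  49.3 -55.4 104.7  43.8]
30 0 [  8.5  31.9 -65.   96.9  36.8] [  7.8  54.1 -55.4 109.5  49.4] [ 12.1  49.4 -55.4 104.8  44.6]
30 10 [  8.2  31.8 -64.6  96.4  36.4] [  7.5  54.  -55.  109.   49. ] [ 11.8  49.3 -55.2 104.5  44.5]
30 25 [  7.7  31.7 -63.4  95.2  35. ] [  7.   53.7 -53.9 107.6  47. ] [ 11.3  49.1 -54.2 103.3  43.1]
38 -20 [  9.4  34.2 -68.1 102.2  49. ] [  8.6  56.1 -57.6 113.6  59.6] [ 13.   51.1 -57.5 108.6  54.4]
38 -12 [  9.1  34.2 -68.3 102.5  49.9] [  8.3  56.2 -57.8 114.   60.9] [ 12.7  51.2 -57.8 109.1  55.8]
38 0 [  8.6  34.2 -68.2 102.4  50.3] [  7.9  56.1 -57.7 113.8  61.7] [ 12.2  51.3 -57.9 109.2  56.9]
38 10 [  8.2  34.1 -67.7 101.7  49.7] [  7.5  55.9 -57.2 113.2  61.1] [ 11.8  51.2 -57.6 108.7  56.7]
38 25 [  7.6  33.7 -66.2  99.9  47.5] [  6.9  55.5 -55.8 111.3  58.5] [ 11.2  50.8 -56.4 107.2  54.8]
45 -20 [  9.6  37.  -71.1 108.   61.2] [  8.8  58.1 -59.4 117.6  70.1] [ 13.1  53.1 -59.4 112.5  64.7]
45 -12 [  9.2  37.1 -71.4 108.5  62.5] [  8.5  58.3 -59.7 118.   71.7] [ 12.8  53.2 -59.9 113.1  66.5]
45 0 [  8.7  37.  -71.3 108.3  63.1] [  7.9  58.2 -59.6 117.8  72.6] [ 12.3  53.3 -60.  113.3  67.9]
45 10 [  8.2  36.8 -70.6 107.3  62.3] [  7.5  57.9 -59.  117.   72. ] [ 11.8  53.1 -59.6 112.7  67.7]
45 25 [  7.4  36.1 -68.7 104.8  59.2] [  6.8  57.3 -57.4 114.6  68.7] [ 11.1  52.6 -58.2 110.8  65.3]
```

>>> drive_tool([
  [100,0,0,0,0,0.12,0],
  [100,0,0,0,0,0.12,0],
  [100,0,0,0,0,0,-0.11],
  [100,0,0,0,0,0,-0.11],
  [100,0,0,0,0,0,0],
])

```text
time_s: 4.45
tcp_pos: [0.5519, -0.1019, 0.1944]
ee_rot: [[0.908, -0.069, 0.413], [-0.078, -0.997, 0.007], [0.411, -0.038, -0.911]]
wrist_force: [-0.5, 0.2, -1.3]
gripper_width: 1.002
gripper_force: 0.0
```

```bash
echo 'import json;open("data.txt","a").write(json.dumps([s["joints"].tolist(),s["tcp_pos"].tolist(),R.tolist()])+"\n")'>>st.py; python3 st.py
```

```text
tcp [ 551.9 -101.9  194.4] 
 [[ 0.908 -0.069  0.413]
 [-0.078 -0.997  0.007]
 [ 0.411 -0.038 -0.911]] [  7.4   8.7 -32.1   6.3 -25.   73. ] [-0.5  0.2 -1.3]
lean 24.4 finger tip [563.3 -50.9 179. ]
```

>>> drive_tool([
  [100,0,0,-20,0,0,-0.11],
  [100,0,0,-20,0,0,-0.06],
  [100,0,0,0,0,0,0],
])

```text
time_s: 4.7
tcp_pos: [0.5489, -0.1058, 0.1618]
ee_rot: [[0.895, -0.189, 0.403], [-0.185, -0.981, -0.049], [0.405, -0.031, -0.914]]
wrist_force: [-1.7, -0.4, -0.8]
gripper_width: 1.001
gripper_force: 0.0
```

```bash
python3 st.py
```

```text
tcp [ 548.9 -105.8  161.8] 
 [[ 0.895 -0.189  0.403]
 [-0.185 -0.981 -0.049]
 [ 0.405 -0.031 -0.914]] [  7.8  10.8 -39.9  20.7 -17.   52.3] [-1.7 -0.4 -0.8]
lean 24.0 finger tip [566.2 -56.6 146. ]
```

>>> drive_tool([
  [100,0,20,0,-0.02,-0.1,0],
  [100,0,10,0,0,0,0],
  [100,0,0,0,0,0,0],
])

```text
time_s: 4.95
tcp_pos: [0.5555, -0.0934, 0.1774]
ee_rot: [[0.874, -0.191, 0.447], [-0.181, -0.981, -0.064], [0.451, -0.025, -0.892]]
wrist_force: [0.2, 0.6, 0.6]
gripper_width: 1.003
gripper_force: 0.0
```

```bash
python3 st.py
```

```text
tcp [555.5 -93.4 177.4] 
 [[ 0.874 -0.191  0.447]
 [-0.181 -0.981 -0.064]
 [ 0.451 -0.025 -0.892]] [  7.9   9.1 -44.2  33.9 -12.9  39.3] [0.2 0.6 0.6]
lean 26.9 finger tip [573.7 -44.6 161.7]
```

```bash
cat > kin.py <<'E'
import numpy as np, json
D=[([88.9,22.042,.453],[.1712,.6005,.2404],[-.0006,-.0021,-1]),
([7.65494732,-3.23808327,-47.77953491],[.525,-.093,.2717],[.593,-.062,-.803]),
([7.8,6.9,-44.1],[.5528,-.0891,.1923],[.514,-.002,-.858]),
([5.4,6.8,-35.7],[.5537,-.1006,.1957],[.615,.079,-.785])]
for l in open("data.txt"):
    q,x,R=json.loads(l);D.append((q[:3],x,np.array(R)[:,2].tolist()))
def fit(sg):
    A=[];B=[];L=[]
    for q,x,d in D:
        q=np.radians(q);p=q[1]-q[2] if sg<0 else q[1]+q[2]
        u=np.array([np.cos(q[0]),np.sin(q[0]),0]);n=np.array([-u[1],u[0],0])
        s,c=np.sin,np.cos
        A+=[[1,0,s(q[1]),c(q[1]),c(p),s(p),u@d],[0,1,c(q[1]),-s(q[1]),-s(p),c(p),d[2]]];B+=[u@x,x[2]];L.append((n@x,n@d))
    A=np.array(A);B=np.array(B)
    k,res,rk,sv=np.linalg.lstsq(A,B,rcond=None)
    M=np.array([[1,m] for l,m in L]);kk=np.linalg.lstsq(M,np.array([l for l,m in L]),rcond=None)[0]
    print(sg,k.round(4),sv.round(3),"\nres",(A@k-B).round(4),"lat",kk.round(4),(M@kk-[l for l,m in L]).round(4))
if __name__=="__main__": fit(-1);fit(1)
E
python3 kin.py
```

```text
-1 [ 0.0352  0.1536  0.1335  0.2925  0.2257  0.0923 -0.0585] [5.239 4.554 0.677 0.496 0.153 0.132 0.117] 
res [-0.0033 -0.0115  0.0034 -0.0137 -0.01   -0.0083 -0.0079  0.0174  0.0174
  0.0222  0.0093  0.0052 -0.0089 -0.0113] lat [-0.16    0.0806] [-0.0003 -0.0092 -0.0024 -0.006   0.0085  0.0109 -0.0015]
1 [ 0.0451  0.0271  0.3391  0.6766 -0.235   0.0479 -0.0064] [5.235 4.527 0.707 0.703 0.19  0.098 0.093] 
res [-0.0029 -0.0122  0.0048 -0.0152  0.0025 -0.0082 -0.0175  0.0215 -0.0061
  0.0216  0.0127  0.0048  0.0066 -0.0122] lat [-0.16    0.0806] [-0.0003 -0.0092 -0.0024 -0.006   0.0085  0.0109 -0.0015]
```

```bash
cat > kin.py <<'E'
import numpy as np, json
from scipy.spatial.transform import Rotation as Ro
D=[([88.9,22.042,.453,0,-68.411,-14.817],[.1712,.6005,.2404],[[.9616,-.2744,-.0006],[-.2744,-.9616,-.0021],[0,.0022,-1]]),
([7.65494732,-3.23808327,-47.77953491,40.31160871,-12.51051917,40.96164751],[.525,-.093,.2717],[[.801,-.081,.593],[-.056,-.997,-.062],[.596,.016,-.803]]),
([7.8,6.9,-44.1,26.6,-9.3,55.7],[.5528,-.0891,.1923],[[.857,-.02,.514],[-.022,-1,-.002],[.514,-.009,-.858]]),
([5.4,6.8,-35.7,-7.4,-9.3,97],[.5537,-.1006,.1957],[[.782,.104,.615],[.07,-.994,.079],[.619,-.019,-.785]])]
for l in open("data.txt"): D.append(json.loads(l))
s,c=np.sin,np.cos
E=lambda q:Ro.from_euler('ZYXYX',[q[0],q[1]-q[2],q[3],-q[4],q[5]])   # guess: x along forearm/tool
def rows(q,Rt):
    q1,q2=q[0],q[1];p=q2-q[2];Rz=Ro.from_euler('z',q1).as_matrix()
    cols=[[1,0,0],[0,1,0],[0,0,1],[s(q2),0,c(q2)],[c(p),0,-s(p)],[s(p),0,c(p)]]
    T=Rt@Ro.from_euler('z',-q[5]).as_matrix()
    return np.column_stack([Rz@np.array(v) for v in cols]+[T])
A=[];B=[];C=[]
for q,x,R in D:
    q=np.radians(q);R=np.array(R);A.append(rows(q,R));B+=x
    C.append(E(q).as_matrix().T@R)
if __name__=="__main__":
    A=np.vstack(A);B=np.array(B);k,_,rk,sv=np.linalg.lstsq(A,B,rcond=1e-3)
    print(k.round(4),sv.round(3),"\n",(1000*(A@k-B)).round(1).reshape(-1,3))
    for x in C: print(x.round(2).tolist())
E
python3 kin.py
```

```text
Traceback (most recent call last):
  File "kin.py", line 18, in <module>
    C.append(E(q).as_matrix().T@R)
             ~^^^
  File "kin.py", line 9, in <lambda>
    E=lambda q:Ro.from_euler('ZYXYX',[q[0],q[1]-q[2],q[3],-q[4],q[5]])   # guess: x along forearm/tool
               ~~~~~~~~~~~~~^^^^^^^^^^^^^^^^^^^^^^^^^^^^^^^^^^^^^^^^^^
  File "scipy/spatial/transform/_rotation.pyx", line 1413, in scipy.spatial.transform._rotation.Rotation.from_euler
ValueError: Expected axis specification to be a non-empty string of upto 3 characters, got ZYXYX
```

```bash
sed -i "s/^E=.*/E=lambda q:Ro.from_euler('ZYX',[q[0],q[1]-q[2],q[3]])*Ro.from_euler('YX',[-q[4],q[5]])/" kin.py; python3 kin.py
```

```text
[ 0.2543 -0.1636  0.135   0.3515  0.2034  0.0289  0.0053 -0.0167  0.1739] [5.22  4.237 3.389 1.876 1.586 0.38  0.321 0.14  0.119] 
 [[ 16.7  -6.4  -1.5]
 [ -8.3 -10.3 -51.9]
 [ -7.4   1.4  -2.8]
 [ 18.1  -2.8  25.1]
 [  4.9  13.8  12.9]
 [  4.1  15.   16.7]
 [ -7.7  -0.5   1.5]]
[[-0.0, -0.0, 1.0], [-0.87, 0.49, 0.0], [-0.49, -0.87, -0.0]]
[[-0.04, -0.27, 0.96], [0.95, -0.32, -0.05], [0.32, 0.91, 0.27]]
[[-0.02, -0.14, 0.99], [0.96, -0.27, -0.02], [0.27, 0.95, 0.14]]
[[0.0, 0.04, 1.0], [1.0, -0.01, 0.0], [0.01, 1.0, -0.04]]
[[-0.02, -0.09, 1.0], [0.92, -0.38, -0.02], [0.38, 0.92, 0.09]]
[[-0.06, -0.2, 0.98], [0.81, -0.58, -0.06], [0.58, 0.79, 0.2]]
[[-0.07, -0.24, 0.97], [0.82, -0.57, -0.07], [0.57, 0.79, 0.24]]
```

```bash
cat > k2.py <<'E'
from kin import *
import itertools
out=[]
for s1,s2,s3,s4,s5,s6 in itertools.product([1,-1],repeat=6):
    Cs=[]
    for q,x,R in D:
        q=np.radians(q)
        # start-based relative: common fixed E0 handled by rotation average
        M=(Ro.from_euler('z',s1*q[0])*Ro.from_euler('YX',[s2*q[1]+s3*q[2],s4*q[3]])*Ro.from_euler('YX',[s5*q[4],s6*q[5]]))
        Cs.append(M.inv()*Ro.from_matrix(np.array(R)))
    m=Ro.concatenate(Cs).mean();out.append((max((m.inv()*c_).magnitude() for c_ in Cs),(s1,s2,s3,s4,s5,s6)))
out.sort();print(out[:6])
E
python3 k2.py; cat data.txt
```

```text
[(0.0020086889981081333, (1, 1, -1, -1, -1, -1)), (0.3949892230253899, (-1, 1, -1, 1, -1, 1)), (0.7036349271654294, (1, -1, -1, -1, -1, -1)), (0.766402369103662, (-1, -1, -1, 1, -1, 1)), (0.8570791569576343, (1, 1, -1, 1, -1, -1)), (0.916943600422789, (1, -1, 1, 1, 1, 1))]
[[7.412896443291451, 8.7409837191013, -32.14012380814148, 6.3279835432920395, -25.010274817368224, 73.0063128178032], [0.5519430867637103, -0.10186207095609726, 0.19436350499656013], [[0.908256586613492, -0.06868407920999887, 0.41273777406033846], [-0.07843560638939419, -0.9968966122999087, 0.006708206563132266], [0.4109961417380173, -0.03846611038356018, -0.9108251916962021]]]
[[7.793593764052899, 10.820065687908311, -39.9288802292702, 20.673221469576497, -17.02986017820145, 52.31514129685668], [0.5489389282531815, -0.10577047558893088, 0.1618357496132947], [[0.8953766997800301, -0.18906899537761127, 0.4031792163268374], [-0.18510897183946637, -0.9814868591594933, -0.049175337739245255], [0.4050126344147274, -0.03060163858576888, -0.9137988321727646]]]
[[7.860222561117036, 9.050804211938436, -44.198912934518376, 33.88091592577477, -12.916595605962133, 39.25552674928067], [0.5555102865445921, -0.09339458581143548, 0.17738061291513346], [[0.873770135423328, -0.19055121446262932, 0.4474550090334396], [-0.18122814619126282, -0.9813549989622726, -0.06402128583397773], [0.45131154369279863, -0.025151554197994783, -0.8920119336931813]]]
```

```bash
sed -i "s/from_euler('z',-q\[5\])/from_euler('z',q[5])/" kin.py; sed -i "s/^    for x in C.*//" kin.py; python3 kin.py
```

```text
[ 4.000e-04  8.000e-04  1.598e-01  5.662e-01  4.211e-01 -1.100e-03
  1.606e-01 -2.000e-04  2.881e-01] [5.226 4.516 3.703 0.851 0.731 0.443 0.316 0.135 0.101] 
 [[-0.  -0.   0.1]
 [-0.1 -0.   0. ]
 [-0.2 -0.1 -0.1]
 [ 0.3 -0.2 -0.1]
 [-0.1 -0.  -0.3]
 [ 0.   0.1  0.1]
 [ 0.1  0.2  0.2]]
```

```bash
cat > ik.py <<'E'
from kin import *
from scipy.optimize import least_squares
K=np.linalg.lstsq(np.vstack(A),np.array(B),rcond=1e-4)[0]
def M(q): return (Ro.from_euler('z',q[0])*Ro.from_euler('YX',[q[1]-q[2],-q[3]])*Ro.from_euler('YX',[-q[4],-q[5]]))
C0=Ro.concatenate([M(np.radians(q)).inv()*Ro.from_matrix(np.array(R)) for q,x,R in D]).mean()
def fk(q):
    R=(M(q)*C0).as_matrix(); return rows(q,R)@K,R
lo=np.radians([-179,-69,-61,-181,-171,-9.6]);lo=np.radians([-179,-69,-61,-181,-171,-177]);hi=np.radians([179,118,80,117,-9.6,177])
def tool(lean,az,roll=0):
    d=np.array([np.sin(lean)*np.cos(az),np.sin(lean)*np.sin(az),-np.cos(lean)]);y=np.array([np.sin(az),-np.cos(az),0])
    if roll: y=-y
    return np.column_stack([np.cross(y,d),y,d])
def ik(x,R,seed):
    f=lambda q:np.r_[(lambda P:np.r_[(P[0]-x)*3,(Ro.from_matrix(P[1].T@R)).as_rotvec()])(fk(q))]
    r=least_squares(f,np.clip(seed,lo+1e-3,hi-1e-3),bounds=(lo,hi));return r.x,np.abs(r.fun).max()
if __name__=="__main__":
    q0=np.radians(D[-1][0]);rng=np.random.default_rng(0)
    for side in(1,-1):
     for lean in(32,38,44):
      for az in(-16,-4,8):
        R=tool(*np.radians([lean,az]));l=-R[:,1];x=np.array([.5885,-.031,.095])-.011*R[:,2]-.051*side*l
        sols=set()
        for i in range(14):
            q,e=ik(x,R,q0 if i==0 else rng.uniform(lo,hi))
            if e<1e-3: sols.add(tuple(np.degrees(q).round(0).astype(int)))
        print(side,lean,az,sols)
E
python3 ik.py
```

```text
1 32 -16 set()
1 32 -4 set()
1 32 8 set()
1 38 -16 set()
1 38 -4 set()
1 38 8 set()
1 44 -16 set()
1 44 -4 set()
1 44 8 {(np.int64(-5), np.int64(18), np.int64(-23), np.int64(-62), np.int64(-10), np.int64(161))}
-1 32 -16 set()
-1 32 -4 set()
-1 32 8 set()
-1 38 -16 set()
-1 38 -4 set()
-1 38 8 set()
-1 44 -16 set()
-1 44 -4 set()
-1 44 8 set()
```

```bash
cat > scan.py <<'E'
from ik import *
q0=np.radians(D[-1][0]);rng=np.random.default_rng(0)
seeds=[q0]+[np.radians(v) for v in([0,20,-25,-60,-12,160],[0,20,-25,-100,-20,170],[8,20,-45,60,-15,20],[8,20,-45,100,-25,-20],[0,20,-20,-150,-20,0])]
for side in(1,-1,0):
  for lean in(30,36,42,48):
    o=[]
    for az in(-48,-36,-24,-12,0,12,24,36,48):
      for roll in (0,1):
        R=tool(*np.radians([lean,az]),roll);l=-R[:,1]*(1-2*roll);x=np.array([.5885,-.031,.095])-.011*R[:,2]-.051*side*l
        for sd in seeds:
            q,e=ik(x,R,sd)
            if e<1e-3: o.append((az,roll,*np.degrees(q).round().astype(int).tolist()));break
    print(side,lean,o)
E
timeout 500 python3 scan.py
```

```text
1 30 [(-48, 0, 6, 17, -54, 90, -24, -50), (-48, 1, 6, 17, -54, 90, -24, 130), (12, 0, 5, 19, -28, -15, -13, 110), (12, 1, 5, 19, -28, -15, -13, -70), (24, 0, 0, 21, -19, -29, -24, 138), (24, 1, 0, 21, -19, -29, -24, -42), (36, 0, -3, 23, -14, -34, -34, 155), (36, 1, -3, 23, -14, -34, -34, -25), (48, 0, -5, 26, -9, -36, -43, 167), (48, 1, -5, 26, -9, -36, -43, -13)]
1 36 [(-48, 0, 2, 18, -56, 107, -28, -63), (-48, 1, 2, 18, -56, 107, -28, 117), (12, 0, 3, 19, -26, -31, -11, 129), (12, 1, 3, 19, -26, -31, -11, -52), (24, 0, -4, 21, -18, -43, -24, 154), (24, 1, -4, 21, -18, -43, -24, -26), (36, 0, -7, 23, -13, -45, -35, 167), (36, 1, -7, 23, -13, -45, -35, -13), (48, 1, -9, 26, -8, -45, -44, -3)]
1 42 [(-48, 0, 1, 19, -58, 117, -35, -72), (-48, 1, 1, 19, -58, 117, -35, 108), (-24, 0, -24, 18, -47, -179, -17, -90), (-24, 1, -24, 18, -47, -180, -17, 90), (12, 0, -4, 19, -23, -55, -13, 157), (12, 1, -4, 19, -23, -55, -13, -23), (24, 0, -10, 21, -18, -58, -26, 172), (24, 1, -10, 21, -18, -58, -26, -8), (36, 1, -12, 24, -13, -57, -37, 0), (48, 0, -13, 27, -8, -54, -47, -173), (48, 1, -13, 27
[... 2769 characters left out ...]
3, 106, -36, -68), (-48, 1, 9, 22, -53, 106, -36, 112), (24, 0, -4, 19, -22, -60, -22, 170), (24, 1, -4, 19, -22, -60, -22, -10), (36, 1, -9, 21, -18, -59, -33, 1), (48, 0, -11, 24, -14, -56, -44, -172), (48, 1, -11, 24, -14, -56, -44, 8)]
0 48 [(-48, 0, 9, 24, -55, 113, -43, -76), (-48, 1, 9, 24, -55, 113, -43, 104), (-12, 0, -22, 20, -42, -159, -20, -103), (-12, 1, -22, 20, -42, -159, -20, 77), (12, 0, -9, 18, -24, -84, -16, -171), (12, 1, -9, 18, -24, -84, -16, 9), (24, 0, -12, 20, -22, -77, -27, -168), (24, 1, -12, 20, -22, -77, -27, 12), (36, 0, -15, 22, -18, -70, -38, -165), (36, 1, -15, 22, -18, -70, -38, 15), (48, 0, -16, 25, -14, -65, -48, -161), (48, 1, -16, 25, -14, -65, -48, 19)]
```

```bash
cat > plan.py <<'E'
from ik import *
P=np.array([.753,-.018]);
def ring(th,lift,aim=-.004):
    ang=np.pi+.067-th; return np.r_[P+.165*np.array([np.cos(ang),np.sin(ang)]),.0985+lift+aim]
wps=[("pre",0,0,-.06),("in",0,0,.008),("lift",0,.018,.008),("mid",.13,.018,.008),("end",.262,.018,.008),("low",.262,-.002,.008),("out",.262,-.002,-.06)]
def go(lean,az,pr=False):
    q=np.radians([-4,19,-23,-55,-13,157]);ok=[];prev=None
    R=tool(*np.radians([lean,az]))
    for n,th,lf,adv in wps:
        x=ring(th,lf)+adv*R[:,2]-.019*R[:,2]+.051*R[:,1]
        q,e=ik(x,R,q);ok.append((n,(x*1000).round(0).tolist(),round(e,4),np.degrees(q).round(0).astype(int).tolist()))
    return ok
if __name__=="__main__":
    for lean in(38,41,44):
        for az in(8,12,16,20):
            o=go(lean,az);print(lean,az,[v[2] for v in o],[v[3][4] for v in o],max(v[3][5] for v in o))
    for v in go(41,16):print(*v)
E
python3 plan.py
```

```text
38 8 [np.float64(0.0228), np.float64(0.0295), np.float64(0.0297), np.float64(0.0498), np.float64(0.0697), np.float64(0.0687), np.float64(0.0645)] [-10, -10, -10, -10, -10, -10, -10] 133
38 12 [np.float64(0.0), np.float64(0.0), np.float64(0.0), np.float64(0.0114), np.float64(0.0312), np.float64(0.031), np.float64(0.0247)] [-13, -11, -11, -10, -10, -10, -10] 137
38 16 [np.float64(0.0), np.float64(0.0), np.float64(0.0), np.float64(0.0), np.float64(0.0), np.float64(0.0), np.float64(0.0)] [-19, -16, -16, -14, -11, -11, -13] 147
38 20 [np.float64(0.0), np.float64(0.0), np.float64(0.0), np.float64(0.0), np.float64(0.0), np.float64(0.0), np.float64(0.0)] [-24, -20, -21, -18, -16, -16, -18] 154
41 8 [np.float64(0.0206), np.float64(0.0168), np.float64(0.0222), np.float64(0.0416), np.float64(0.061), np.float64(0.0501), np.float64(0.0637)] [-10, -10, -10, -10, -10, -10, -10] 152
41 12 [np.float64(0.0), np.float64(0.0), np.float64(0.0), np.float64(0.0042), np.float64(0.024), np.float64(0.0179), np.float64(0.0222)] [-13, -12, -12, -10, -10, -10, -10] 151
41 16 [np.float64(0.0), np.float64(0.0), np
[... 684 characters left out ...]
 np.float64(0.0), np.float64(0.0), np.float64(0.0), np.float64(0.0), np.float64(0.0)] [-21, -19, -19, -16, -14, -15, -15] 172
44 20 [np.float64(0.0), np.float64(0.0), np.float64(0.0), np.float64(0.0), np.float64(0.0), np.float64(0.0), np.float64(0.0)] [-26, -23, -23, -21, -19, -19, -21] 175
pre [553.0, -92.0, 154.0] 0.0 [-5, 11, -25, -44, -19, 149]
in [595.0, -80.0, 103.0] 0.0 [-5, 20, -21, -54, -17, 159]
lift [595.0, -80.0, 121.0] 0.0 [-4, 18, -22, -49, -17, 153]
mid [595.0, -59.0, 121.0] 0.0 [0, 17, -23, -47, -15, 149]
end [598.0, -37.0, 121.0] 0.0 [3, 17, -24, -44, -12, 143]
low [598.0, -37.0, 101.0] 0.0 [2, 19, -23, -51, -12, 152]
out [555.0, -49.0, 152.0] 0.0 [4, 11, -29, -39, -13, 138]
```

>>> drive_tool([
  [100,0,0,10,0,0.11,0],
  [100,0,0,10,0,0.11,0],
  [100,0,0,0,0,0,0.11],
  [100,0,0,0,0,0,0.11],
  [100,0,0,0,0,0,0.11],
])

```text
time_s: 5.37
tcp_pos: [0.5593, -0.1012, 0.1932]
ee_rot: [[0.938, 0.12, 0.325], [0.12, -0.993, 0.021], [0.325, 0.019, -0.946]]
wrist_force: [-0.1, 0.1, 0.1]
gripper_width: 1.002
gripper_force: 0.0
```

>>> drive_tool([
  [100,0,0,0,0,0,0.11],
  [100,0,0,0,0.02,-0.066,0],
  [100,0,0,0,0.02,-0.066,0],
  [100,0,0,0,0.02,-0.066,0],
  [100,0,0,0,0.02,-0.066,0],
])

```text
time_s: 5.78
tcp_pos: [0.5588, -0.1017, 0.1931]
ee_rot: [[0.801, 0.217, 0.558], [0.178, -0.976, 0.124], [0.572, 0.0, -0.82]]
wrist_force: [-0.1, -0.9, 0.1]
gripper_width: 0.998
gripper_force: 0.0
```

```bash
cat > to.py <<'E'
# usage: to.py x y z lean az  -> delta from present
from ik import tool
import sys
from h import *
from scipy.spatial.transform import Rotation as Ro
v=list(map(float,sys.argv[1:]))
s=sense();R=np.array(s["ee_rot"]);T=tool(*np.radians(v[3:5]))
print("shift",(np.array(v[:3])-s["tcp_pos"]*1000).round(1),"rotvec",Ro.from_matrix(T@R.T).as_rotvec().round(3))
d=R[:,2];print("lean",np.degrees(np.arccos(-d[2])).round(1),"az",np.degrees(np.arctan2(d[1],d[0])).round(1),s["joints"].round(0),"tip",((s["tcp_pos"]+.019*d-.051*R[:,1])*1000).round(1),"F",s["wrist_force"].round(1),"t",s["time_s"])
E
python3 to.py 553 -92 154 41 17
```

```text
shift [ -5.8   9.7 -39.1] rotvec [ 0.028 -0.103  0.078]
lean 34.9 az 12.5 [  2.   8. -28. -18. -20. 115.] tip [558.3 -49.6 177.5] F [-0.1 -0.9  0.1] t 5.7833
```

Now to the pre-pose.

>>> drive_tool([
  [100,0,0,0,0,0,0.078],
  [100,0,0,0,0.014,-0.05,0],
  [100,-3,5,-19,0.014,-0.05,0],
  [100,-3,5,-20,0,0,0],
  [100,0,0,0,0,0,0],
])

```text
time_s: 6.2
tcp_pos: [0.5515, -0.0922, 0.1525]
ee_rot: [[0.735, 0.28, 0.618], [0.212, -0.96, 0.183], [0.644, -0.004, -0.765]]
wrist_force: [-0.7, -0.3, 0.1]
gripper_width: 1.002
gripper_force: 0.0
```

```bash
python3 to.py 553 -92 154 41 17; python3 - <<'E'
from h import *
s=sense();p=capture("wrist");cv2.imwrite("pics/w2.png",p["frame"][:,:,::-1])
f=p["frame"].astype(int); red=(f[...,0]>110)&(f[...,1]<70)&(f[...,2]<70)
q=pts(p,red,s); q=q[(abs(q[:,0]-.588)<.05)&(abs(q[:,1]+.03)<.05)&(q[:,2]>.06)&(q[:,2]<.14)]
print(len(q),np.percentile(q,[1,99],axis=0).round(4),q.mean(0).round(4))
E
```

```text
shift [1.5 0.2 1.5] rotvec [ 0.001 -0.016  0.013]
lean 40.1 az 16.5 [ -4.  12. -26. -43. -20. 147.] tip [549.  -39.7 138.1] F [-0.7 -0.3  0.1] t 6.2
716 [[ 0.5858 -0.0575  0.0757]
 [ 0.5918 -0.0085  0.1257]] [ 0.5889 -0.0325  0.1042]
```

View pics/w2.png

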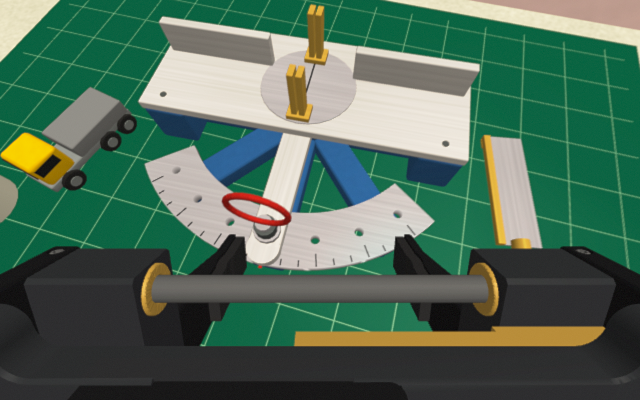

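```bash
python3 - <<'E'
from h import *
p=capture("wrist");I={"ee_rot":np.eye(3),"tcp_pos":np.zeros(3)}
q=pts(p,np.ones((400,640),bool),I);q=q[(q[:,2]<.025)&(q[:,2]>-.05)&(abs(q[:,1])<.08)]
for a in np.arange(-.05,.025,.01):
    w=q[(q[:,2]>=a)&(q[:,2]<a+.01)]
    for sg in(1,-1):
        v=w[w[:,1]*sg>0]
        if len(v): print(round(a,2),sg,len(v),np.percentile(v[:,:2],[2,98],axis=0).round(3).tolist())
E
```

```text
-0.05 1 381 [[-0.005, 0.048], [0.012, 0.049]]
-0.05 -1 546 [[-0.01, -0.048], [0.012, -0.047]]
-0.04 1 421 [[-0.01, 0.044], [0.004, 0.049]]
-0.04 -1 422 [[-0.011, -0.048], [0.004, -0.043]]
-0.03 1 350 [[-0.01, 0.044], [0.011, 0.056]]
-0.03 -1 363 [[-0.01, -0.056], [0.012, -0.043]]
-0.02 1 310 [[0.004, 0.044], [0.012, 0.055]]
-0.02 -1 316 [[0.003, -0.054], [0.012, -0.043]]
-0.01 1 343 [[-0.002, 0.044], [0.011, 0.053]]
-0.01 -1 335 [[-0.001, -0.052], [0.011, -0.043]]
0.0 1 296 [[-0.007, 0.044], [0.011, 0.052]]
0.0 -1 298 [[-0.007, -0.051], [0.011, -0.043]]
0.01 1 251 [[-0.009, 0.044], [0.011, 0.052]]
0.01 -1 248 [[-0.009, -0.052], [0.011, -0.043]]
0.02 1 1 [[0.009, 0.045], [0.009, 0.045]]
0.02 -1 1 [[0.009, -0.044], [0.009, -0.044]]
```

>>> drive_tool([
  [100,9,1,-3,0,-0.01,0.01],
  [100,9,3,-11,0,0,0],
  [100,9,3,-11,0,0,0],
  [100,0,0,0,0,0,0],
])

```text
time_s: 6.63
tcp_pos: [0.581, -0.0858, 0.1298]
ee_rot: [[0.723, 0.291, 0.626], [0.223, -0.957, 0.188], [0.653, 0.004, -0.757]]
wrist_force: [0.0, -0.0, 0.7]
gripper_width: 1.001
gripper_force: 0.0
```

>>> drive_tool([
  [100,6,2,-8,0,0,0],
  [100,6,2,-8,0,0,0],
  [100,4,1,-5,0,0,0],
  [100,3,1,-3,0,0,0],
  [100,0,0,0,0,0,0],
])

```text
time_s: 7.05
tcp_pos: [0.5989, -0.0804, 0.1061]
ee_rot: [[0.724, 0.29, 0.626], [0.222, -0.957, 0.186], [0.653, 0.004, -0.757]]
wrist_force: [-0.1, 0.3, -0.1]
gripper_width: 1.003
gripper_force: 0.0
```

```bash
sed -i 's/\.051\*R/.048*R/' to.py; python3 to.py 553 -92 154 41 17;  python3 - <<'E'
from h import *
p=capture("wrist");cv2.imwrite("pics/w3.png",p["frame"][:,:,::-1])
E
```

```text
shift [-45.9 -11.6  47.9] rotvec [ 0.005 -0.002  0.003]
lean 40.8 az 16.6 [ -5.  20. -21. -52. -18. 158.] tip [596.9 -30.9  91.5] F [-0.1  0.3 -0.1] t 7.05
```

View pics/w3.png

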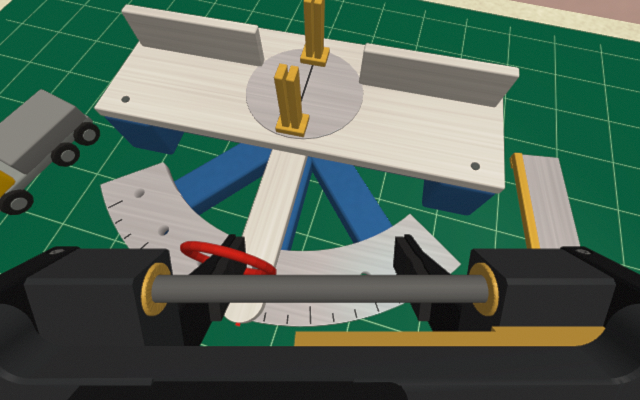

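The finger passes through the ring, with the red bar crossing it at about (225,255) and no contact force. I'll lift gently.

>>> drive_tool([
  [100,0,0,3,0,0,0],
  [100,0,0,3,0,0,0],
  [100,0,0,3,0,0,0],
  [100,0,0,0,0,0,0],
])

```text
time_s: 7.43
tcp_pos: [0.5963, -0.0802, 0.1139]
ee_rot: [[0.726, 0.291, 0.623], [0.222, -0.957, 0.187], [0.65, 0.003, -0.76]]
wrist_force: [-3.3, -0.7, -5.7]
gripper_width: 1.002
gripper_force: 2.9
```

>>> drive_tool([
  [100,0,0,3,0,0,0],
  [100,0,0,3,0,0,0],
  [100,0,0,0,0,0,0],
])

```text
time_s: 7.68
tcp_pos: [0.5965, -0.0802, 0.1197]
ee_rot: [[0.726, 0.29, 0.623], [0.222, -0.957, 0.187], [0.65, 0.002, -0.76]]
wrist_force: [-5.4, -1.5, -8.2]
gripper_width: 1.0
gripper_force: 4.3
```

```bash
cat > rg.py <<'E'
from h import *
for n in("scene","top","wrist"):
    s=sense();p=capture(n)
    f=p["frame"].astype(int); red=(f[...,0]>110)&(f[...,1]<70)&(f[...,2]<70)
    q=pts(p,red,s if n=="wrist" else None); q=q[(abs(q[:,0]-.588)<.05)&(abs(q[:,1]+.01)<.08)&(q[:,2]>.06)&(q[:,2]<.16)]
    if len(q): print(n,len(q),np.percentile(q,[1,99],axis=0).round(4).tolist(),q.mean(0).round(4))
E
python3 rg.py
```

```text
scene 78 [[0.5864, -0.053, 0.0779], [0.5942, -0.0061, 0.1333]] [ 0.5897 -0.0297  0.1101]
top 36 [[0.5856, -0.0539, 0.117], [0.5912, -0.0076, 0.1347]] [ 0.5879 -0.0288  0.1266]
wrist 1055 [[0.586, -0.0573, 0.083], [0.5924, -0.009, 0.1328]] [ 0.5893 -0.0356  0.1187]
```

Lift is about 7 mm so far, so I'll raise it another 6 mm.

>>> drive_tool([
  [100,0,0,3,0,0,0],
  [100,0,0,3,0,0,0],
  [100,0,0,0,0,0,0],
  [100,0,0,0,0,0,0],
])

```text
time_s: 8.17
tcp_pos: [0.5965, -0.0802, 0.1255]
ee_rot: [[0.727, 0.29, 0.623], [0.222, -0.957, 0.187], [0.65, 0.002, -0.76]]
wrist_force: [-4.9, -1.1, -8.8]
gripper_width: 1.005
gripper_force: 5.0
```

```bash
python3 rg.py; python3 to.py 597 -80 126 41 17
```

```text
scene 76 [[0.5834, -0.0557, 0.0877], [0.5943, -0.0056, 0.1392]] [ 0.5898 -0.0288  0.1147]
top 36 [[0.5855, -0.0533, 0.1235], [0.591, -0.0101, 0.1394]] [ 0.588  -0.0309  0.1342]
wrist 1052 [[0.5861, -0.0573, 0.0887], [0.5923, -0.0091, 0.1388]] [ 0.5893 -0.0355  0.1246]
shift [0.5 0.2 0.6] rotvec [ 0.004 -0.007  0.002]
lean 40.6 az 16.7 [ -3.  17. -21. -47. -18. 151.] tip [594.4 -30.7 110.9] F [-5.4 -1.3 -9.2] t 8.3167
```

>>> drive_tool([
  [100,0,3,0,0,0,0],
  [100,0,4,0,0,0,0],
  [100,0,4,0,0,0,0],
  [100,0,4,0,0,0,0],
  [100,0,0,0,0,0,0],
])

```text
time_s: 8.73
tcp_pos: [0.5959, -0.0644, 0.1251]
ee_rot: [[0.727, 0.291, 0.621], [0.222, -0.957, 0.188], [0.649, 0.001, -0.76]]
wrist_force: [-6.2, -0.7, -10.3]
gripper_width: 0.997
gripper_force: 5.1
```

```bash
python3 rg.py; python3 to.py 597 -80 126 41 17
```

```text
scene 79 [[0.585, -0.0377, 0.0864], [0.5926, 0.0115, 0.138]] [ 0.5896 -0.0131  0.1143]
top 41 [[0.5853, -0.0362, 0.0902], [0.5898, 0.0073, 0.1389]] [ 0.5875 -0.0126  0.1308]
wrist 1035 [[0.5863, -0.0415, 0.0882], [0.5913, 0.0067, 0.1382]] [ 0.5887 -0.0193  0.1249]
shift [  1.1 -15.5   1. ] rotvec [ 0.003 -0.008  0.001]
lean 40.5 az 16.9 [ -1.  17. -22. -46. -16. 148.] tip [593.8 -15.  110.6] F [-5.6  0.  -8.4] t 8.8833
```

>>> drive_tool([
  [100,0.5,5,0,0,0,0],
  [100,0.5,5,0,0,0,0],
  [100,0.5,5,0,0,0,0],
  [100,0.5,5,0,0,0,0],
  [100,0,0,0,0,0,0],
])

```text
time_s: 9.3
tcp_pos: [0.5973, -0.0437, 0.1246]
ee_rot: [[0.728, 0.292, 0.62], [0.222, -0.956, 0.19], [0.648, -0.001, -0.761]]
wrist_force: [-6.7, 1.6, -9.6]
gripper_width: 0.996
gripper_force: 5.3
```

>>> drive_tool([
  [100,0.5,3,0,0,0,0],
  [100,0.5,3,0,0,0,0],
  [100,0,0,0,0,0,0],
  [100,0,0,0,0,0,0],
])

```text
time_s: 9.63
tcp_pos: [0.5981, -0.038, 0.1244]
ee_rot: [[0.729, 0.292, 0.619], [0.222, -0.957, 0.19], [0.648, -0.001, -0.762]]
wrist_force: [-7.1, 1.9, -9.3]
gripper_width: 0.997
gripper_force: 5.4
```

```bash
python3 rg.py; python3 to.py 597 -80 126 41 17;python3 - <<'E'
from h import *
# arm direction from uprights line
for n in("scene","top"):
    p=capture(n);a=pts(p,np.ones((400,640),bool))
    t=a[(a[:,2]>.110)&(a[:,2]<.124)&(a[:,0]>.67)&(a[:,0]<.85)&(abs(a[:,1])<.1)]
    m=[t[(t[:,0]<.75)].mean(0),t[(t[:,0]>.75)].mean(0)];d=m[1]-m[0];print(n,[v.round(4) for v in m],"az",np.arctan2(d[1],d[0]))
E
```

```text
scene 80 [[0.5865, -0.0126, 0.0862], [0.5979, 0.0363, 0.1379]] [0.5923 0.0119 0.1146]
top 39 [[0.5855, -0.0111, 0.1009], [0.5956, 0.0322, 0.1377]] [0.5904 0.0112 0.1318]
wrist 861 [[0.5862, -0.0133, 0.0876], [0.5961, 0.0324, 0.1375]] [0.5909 0.007  0.1282]
shift [ -1.1 -42.    1.6] rotvec [ 0.002 -0.011  0.001]
lean 40.4 az 17.0 [  3.  17. -24. -43. -13. 142.] tip [595.9  11.5 110. ] F [-7.6  1.2 -8.5] t 9.7833
scene [array([ 0.7148, -0.0104,  0.1162]), array([ 0.7936, -0.0256,  0.1162])] az -0.18988213452659292
top [array([ 0.7127, -0.0114,  0.1175]), array([ 0.791 , -0.0259,  0.1173])] az -0.18335422369775883
```

>>> drive_tool([
  [100,0,1,0,0,0,0],
  [100,0,0,-3,0,0,0],
  [100,0,0,-2,0,0,0],
  [100,0,0,0,0,0,0],
])

```text
time_s: 10.22
tcp_pos: [0.5983, -0.0373, 0.1195]
ee_rot: [[0.729, 0.291, 0.62], [0.221, -0.957, 0.189], [0.648, -0.001, -0.762]]
wrist_force: [-7.1, 0.6, -7.6]
gripper_width: 1.002
gripper_force: 5.2
```

>>> drive_tool([
  [100,0,0,-1.5,0,0,0],
  [100,0,0,0,0,0,0],
  [100,0,0,0,0,0,0],
])

```text
time_s: 10.47
tcp_pos: [0.5983, -0.0372, 0.1183]
ee_rot: [[0.728, 0.291, 0.62], [0.221, -0.957, 0.19], [0.648, -0.001, -0.761]]
wrist_force: [-7.8, 0.5, -8.0]
gripper_width: 1.0
gripper_force: 5.2
```

```bash
python3 rg.py
```

```text
scene 71 [[0.5858, -0.011, 0.0799], [0.5983, 0.0374, 0.1328]] [0.5924 0.0133 0.1084]
top 39 [[0.5856, -0.0116, 0.1137], [0.5959, 0.032, 0.1329]] [0.5905 0.011  0.1259]
wrist 850 [[0.5863, -0.0122, 0.0813], [0.5962, 0.0327, 0.1314]] [0.591  0.0077 0.1225]
```

Lift is about 6 mm, below plate level, so the pin is entering the hole. I'll lower fully.

>>> drive_tool([
  [100,0,0,-3,0,0,0],
  [100,0,0,-3,0,0,0],
  [100,0,0,-2,0,0,0],
  [100,0,0,0,0,0,0],
])

```text
time_s: 10.95
tcp_pos: [0.5994, -0.0371, 0.1115]
ee_rot: [[0.727, 0.291, 0.622], [0.221, -0.957, 0.19], [0.651, -0.001, -0.759]]
wrist_force: [-7.8, 2.0, -4.0]
gripper_width: 0.996
gripper_force: 4.6
```

```bash
python3 rg.py;python3 to.py 555 -49 152 41 17
```

```text
scene 74 [[0.586, -0.0098, 0.072], [0.5985, 0.0366, 0.1263]] [0.5922 0.0131 0.1041]
top 40 [[0.5857, -0.0105, 0.0893], [0.5961, 0.0328, 0.1275]] [0.5907 0.0124 0.1201]
wrist 837 [[0.5866, -0.0116, 0.076], [0.5965, 0.033, 0.126]] [0.5912 0.0082 0.118 ]
shift [-44.4 -12.   40.4] rotvec [ 0.002 -0.007  0.001]
lean 40.6 az 16.9 [  2.  18. -23. -47. -13. 147.] tip [597.3  12.5  97.2] F [-8.3  2.3 -5. ] t 11.1
```

>>> drive_tool([
  [100,-1,0,-3,0,0,0],
  [100,0,0,-1,0,0,0],
  [100,0,0,0,0,0,0],
])

```text
time_s: 11.35
tcp_pos: [0.6006, -0.0374, 0.1095]
ee_rot: [[0.724, 0.29, 0.627], [0.22, -0.957, 0.188], [0.654, 0.002, -0.756]]
wrist_force: [-6.0, 1.0, -2.6]
gripper_width: 0.997
gripper_force: 3.0
```

>>> drive_tool([
  [100,-3,-1,3,0,0,0],
  [100,-5,-1.5,6,0,0,0],
  [100,0,0,0,0,0,0],
])

```text
time_s: 11.6
tcp_pos: [0.5925, -0.0407, 0.119]
ee_rot: [[0.723, 0.289, 0.628], [0.221, -0.957, 0.187], [0.655, 0.004, -0.756]]
wrist_force: [-3.1, 0.9, -5.2]
gripper_width: 0.999
gripper_force: 2.9
```

>>> drive_tool([
  [100,0,0,-4,0,0,0],
  [100,0,0,0,0,0,0],
])

```text
time_s: 11.77
tcp_pos: [0.5942, -0.0411, 0.1152]
ee_rot: [[0.722, 0.288, 0.63], [0.22, -0.958, 0.185], [0.656, 0.005, -0.754]]
wrist_force: [-1.1, 0.5, -0.3]
gripper_width: 0.996
gripper_force: 1.3
```

```bash
python3 rg.py;python3 to.py 555 -49 152 41 17
```

```text
scene 73 [[0.5862, -0.012, 0.074], [0.5993, 0.0373, 0.1259]] [0.5922 0.013  0.1033]
top 38 [[0.5857, -0.012, 0.0889], [0.5961, 0.0319, 0.1272]] [0.5904 0.0106 0.1197]
wrist 986 [[0.5857, -0.0147, 0.0765], [0.5965, 0.0329, 0.1259]] [0.5908 0.0071 0.1125]
shift [-38.9  -7.9  37. ] rotvec [0.005 0.001 0.005]
lean 41.0 az 16.4 [  2.  18. -24. -48. -13. 149.] tip [592.1   8.4 100.4] F [-0.8  1.  -0.1] t 11.9167
```

>>> drive_tool([
  [100,-5,-1,2,0,0,0],
  [100,-7,-1,3,0,0,0],
  [100,-9,-2,4,0,0,0],
  [100,-10,-2,8,0,0,0],
  [100,0,0,0,0,0,0],
])

```text
time_s: 12.33
tcp_pos: [0.5601, -0.0476, 0.1321]
ee_rot: [[0.723, 0.288, 0.628], [0.221, -0.958, 0.185], [0.655, 0.005, -0.756]]
wrist_force: [-1.2, -0.7, -0.4]
gripper_width: 1.0
gripper_force: 0.0
```

>>> drive_tool([
  [100,-12,-3,12,0,0,0],
  [100,-15,-3,15,0,0,0],
  [100,-15,-3,20,0,0,0],
  [100,0,0,0,0,0,0],
  [100,0,0,0,0,0,0],
])

```text
time_s: 12.75
tcp_pos: [0.5192, -0.0559, 0.1787]
ee_rot: [[0.722, 0.289, 0.628], [0.221, -0.957, 0.186], [0.655, 0.005, -0.755]]
wrist_force: [0.1, -0.6, -0.1]
gripper_width: 0.999
gripper_force: 0.0
```

```bash
python3 rg.py;python3 to.py 555 -49 152 41 17;python3 - <<'E'
from h import *
p=capture("wrist");cv2.imwrite("pics/w4.png",p["frame"][:,:,::-1])
E
```

```text
scene 72 [[0.5865, -0.0119, 0.0739], [0.5982, 0.0372, 0.1268]] [0.5924 0.0132 0.1034]
top 43 [[0.5857, -0.0119, 0.0757], [0.596, 0.0318, 0.1275]] [0.5901 0.0106 0.1178]
wrist 555 [[0.585, -0.0143, 0.0754], [0.5958, 0.0346, 0.1257]] [0.5905 0.0096 0.1037]
shift [ 35.3   7.  -24.8] rotvec [ 0.004 -0.003  0.004]
lean 40.8 az 16.5 [  4.   5. -32. -34. -15. 133.] tip [517.7  -6.5 162.3] F [0.4 0.2 0.3] t 12.9
```

View pics/w4.png

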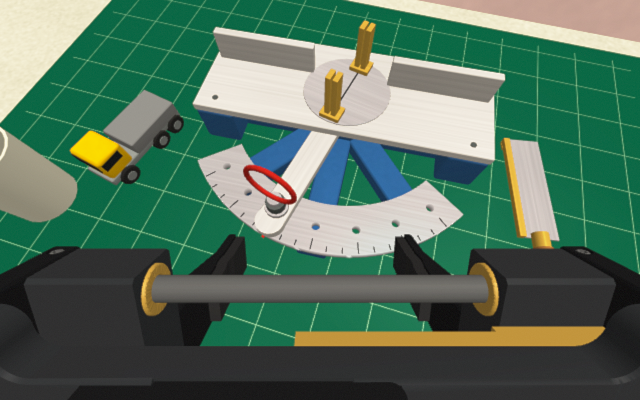

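The arm sits one hole to the left, with two holes free to its left and the square hole at (315,227) empty. The ring is back at its home height and the finger is clear of it. I'll hand in.

```bash
python3 -c "
from station import *
print(finish_job())"
```

```text
the job is handed in; nothing more can be done
None
```

The arm is at the 15° hole on the left with the pin home by camera measurement and the finger out of the ring. The job is handed in, but no verdict came back.

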